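# Pop open the data port box on an engineer's desk

## Robot

A 7-joint arm with a two-finger parallel gripper is mounted at the origin on the work surface. World frame = base frame: x ahead of the robot, y to its left, z up, the work surface at z = 0. Lengths are in mm, angles in rad, forces in N, time in s.
With the tool pointing down it reaches from about 400 to 875 mm from the base axis. Payload 19.3 kg.
Tool frame: the origin (TCP) lies on the centre line of the jaws, within the pads' length; the fingertips stand 17 mm ahead of it and the grasp point (between the pads) lies 2 mm behind it; z points along the fingers, x is the direction in which the jaws open and shut, and the axes are right-handed (so a half turn about z gives the same grasp; the last joint's range is limited). The gripper opens to 85 mm and grips with 20 to 120 N. Pads are 22 mm wide; open, the fingers measure 114 mm over their backs; the gripper's body (76 mm by 85 mm) begins 54 mm behind the grasp point. The pads swing forward as they close: fully open they stand 13 mm farther back than shut.
Start: joints at [-1.342, 0.521, -0.036, 1.599, 0.021, 1.021, -0.113], TCP at [184.002, 597.292, 248.291] pointing down, gripper open.
Joint ranges: [-2.91, 2.91], [-0.3, 2.13], [-1.5, 1.42], [0.17, 2.43], [-1.26, 4.41], [0.16, 1.93], [-2.52, 2.52]. Speed limits (rad/s): [1.89, 1.89, 2.39, 2.39, 3.01, 3.01, 3.01].

## Interface

Orientations are given as a unit quaternion [x, y, z, w].
In Python, from rig import env, fingers, vision, order, find_in gives the robot as it stands. The module is installed in compiled form; this text tells all that it offers. Calls block until the motion is done:
- env.move_ptp(position, orientation): joint-space move of the TCP to a pose.
- env.movel(position, rot=None, speed=150): straight line of the TCP; rot=None keeps the orientation; speed is the mean speed in mm/s.
- env.move_joints(angles): joint-space move.
- fingers.move_gripper(opening, strength=None): opening from 0.0 (shut) to 1.0 (fully open); strength is the grip in N (None keeps the last); returns when the fingers have stopped.
- env.dwell(seconds).
- env.inverse_kinematics(position, orientation): joint angles nearest the present ones, or None.
- vision.snapshot(name): name is "scene" or "top" or "wrist"; returns a dict with "frame" (420x560x3 uint8, red, green, blue), "z_map" (420x560 float32, mm along the optical axis (not along the pixel's ray), 0 where there is no reading), "mtx" (3x3 intrinsics, pixels), "rvec" (rotation vector, rad) and "tvec" (3), from world to camera coordinates, as OpenCV has them. Camera axes: x right, y down, z forward; pixel columns grow to the right and rows downward; lengths in mm; the calibration is good to about 2 mm. A picture is of the moment at which its call begins.
A pose or a line that the arm cannot do raises env.Unreachable and nothing moves.
- order.sign_off(): hands the job in, once; it reports no verdict.
Trained networks look in a picture, given as the dict that the camera call returned (one of the last four; its "shot" number tells which), for a name from the list of things; names that differ only in an ending like _2 or _b are one class to them, and where a whole thing is asked for, a point or a joint stands for the part that bears it (a point fixed in the world has none). Each returns a list of dicts, best first, with "score" (0 to 1); they miss things now and then, are a little off and sometimes report something else, mostly with a low value. They report only what shows in the picture. A call takes as long as a camera call.
- find_in(picture, name): "box" ([left, top, width, height] in pixels, round what is visible of it).
Readings, each from a call of its own:
- env.get_time(): time.
- env.get_joint_pos(): joint angles.
- env.get_qd(): joint speeds.
- env.get_joint_efforts(): joint torques, N m.
- env.get_tool_pos(): TCP position.
- env.get_orientation(): TCP orientation.
- env.get_ft_force(): force on the tool from outside, world axes, zero at the start.
- env.get_wrist_torque(): the same for the moment, N m.
- env.get_grip_width(): opening from 0.0 (shut) to 1.0 (fully open).
Only numpy, scipy, OpenCV 4.12 (cv2) and the standard library are available. Lean on these libraries where they do the work, as an engineer would, in place of code of your own. Each camera call takes 0.05 s, during which the arm holds its last target.

## Task

Open the desk's data box, the one with the blue pad on its flap: press the flap once on the blue pad with the fingertips until its push-push latch lets go, then draw the hand away so that the flap pops up by itself, and see that it stays standing wide open. Do not lean hard on the flap, push it back down once it has popped or grip it. Leave the mains box with the red pad shut, and do not shift the calculator, mug, marker or mouse.

Things in the scene. Friction and masses are not known exactly. Their poses are not given: they have to be found in the camera images.
- data: The data box, to be opened: aluminium housing 130 x 130 x 62 mm, fixed to the desk, with a grey flap for a lid. Origin at the centre of its underside, on the desk; z up, -x its front (towards the robot, yaw within 29 degrees), +x its back, y along the hinge. It may stand to the left or the right of the mains box. Network jacks lie inside, 34 mm below the top.
- data_flap (a joint): Flap angle, rad: 0 = shut, latched, flush with the housing's top; negative = pressed in; positive = swinging up and back. Its push-push latch lets go at about -0.042; a rubber buffer follows from -0.05 on. Let go, with the hand withdrawn, a damped spring swings it open in about 1.5 s to its stop at 1.75 (just past upright), where it stays. Pushed back down past -0.06 it would latch shut.
- data_pad: Blue rubber pad on top of the data flap, the place to press: 60 mm (along the hinge) x 18 mm, 2 mm proud, its middle 24 mm in from the flap's front edge and 90 mm from the hinge. Origin at the centre of its top face. Pressing takes about 3 N; the latch lets go 3.5 to 4 mm down; from 5 mm a rubber buffer adds 3 N per mm; hard stop at 9 mm. On release it rises at 150 mm/s with some 3 N.
- mains: The mains box: the same housing and flap as the data box but with a red pad, fixed to the desk, to be left shut. Origin and axes as for the data box.
- mains_flap (a joint): Angle of the mains box's flap in rad, with the same push-push latch: 0 = shut and latched, negative = pressed in, positive = open. It must stay shut.
- mains_pad: Red press pad on top of the mains flap, same size and place on the flap as the blue one. Origin at the centre of its top face. Not to be pressed.
- calculator: Desk calculator, black, lying flat, 105 mm (x) by 140 mm (y) by 20 mm high, loose, 190 g. Origin at the centre of its underside. Leave it in place.
- mug: White mug, 80 mm across, 95 mm high, with a handle at its +y, loose. Origin at the centre of its underside. Leave it in place.
- marker: Blue marker pen lying on the desk in front of the boxes, 130 mm long (its x), 17 mm high, loose. Origin about half-way along it, on the desk. Leave it in place.
- mouse: Black cordless mouse, 105 mm (x) by 62 mm (y) by 31 mm high, loose. Origin at the centre of its underside. Leave it in place.
- data_hinge (a point): Middle of the data flap's hinge line, at its back edge, 57 mm behind the box's centre and 62 mm above the desk; the hinge runs along the box's y. The flap is 114 x 114 x 5 mm, reaching 114 mm forward from here when shut; open, its free edge stands about 175 mm above the desk over this line.

How it is judged:
By the outcome, as a careful person would: the job done as asked, in the order asked, and still so for the second after the job is handed in, with the robot touching nothing.
It also fails if it takes over 29 s, if anything falls off the work surface, if the arm or the gripper's body presses on something with over 40 N, if the wrist force passes 120 N, or if a joint passes its speed limit or range.

## Working session

There is one attempt and no reset: what is moved stays moved. The work goes in short steps, each a Python script; the robot and the scene stay as the last script left them, time stands still between calls to the robot, and variables do not carry over. Pictures are saved under pics/ and viewed, and the job is handed in when it is done.

```bash
mkdir -p pics
cat > h.py <<'E'
import numpy as np, cv2
from rig import env, fingers, vision, order, find_in
def snap(n,save=None):
    p=vision.snapshot(n)
    if save: cv2.imwrite('pics/'+save,cv2.cvtColor(p['frame'],cv2.COLOR_RGB2BGR))
    return p
def cloud(p):
    z=p['z_map'].astype(float);K=p['mtx'];R,_=cv2.Rodrigues(np.array(p['rvec'],float));t=np.array(p['tvec'],float).ravel()
    v,u=np.mgrid[:z.shape[0],:z.shape[1]]
    c=np.stack([(u-K[0,2])/K[0,0]*z,(v-K[1,2])/K[1,1]*z,z],-1)
    w=(c-t)@R
    w[z<=0]=np.nan
    return w
E
python3 - <<'E'
from h import *
print(env.get_time(),env.get_tool_pos(),env.get_orientation(),env.get_ft_force())
for n in ('top','scene'):
    p=snap(n,n+'1.png'); w=cloud(p)
    for k in ('data','mains','data_pad','mains_pad','mug','marker','mouse','calculator'):
        for d in find_in(p,k)[:2]:
            l,t,a,b=d['box'];u,v=int(l+a/2),int(t+b/2)
            print(n,k,np.round(d['score'],2),np.round(d['box']),np.round(w[min(v,419),min(u,559)]))
print(env.get_time())
E
```

```text
0.0 [183.91783062 597.00085558 247.72339417] [ 8.04472562e-01  5.93989543e-01 -4.26280013e-04  3.69994825e-04] [-0.22772108 -0.17199099 -0.56663619]
top data 0.9 [322. 162.  73.  67.] [ 581. -169.   60.]
top mains 0.64 [197. 145.  64.  66.] [628. 139.  61.]
top data_pad 0.51 [352. 200.  24.  17.] [ 547. -182.   60.]
top mains_pad 0.59 [219. 180.  25.  15.] [608. 132.  62.]
top mug 0.82 [ 80. 187.  48.  41.] [571. 450.   9.]
top mug 0.7 [350. 201.  27.  13.] [ 552. -179.   63.]
top marker 0.71 [378. 227.   8.  50.] [ 447. -230.   11.]
top mouse 0.81 [441. 166.  37.  45.] [ 597. -419.   34.]
top mouse 0.23 [ 81. 186.  48.  41.] [576. 449.   6.]
top calculator 0.97 [263. 252.  59.  51.] [391.  -9.  19.]
top calculator 0.74 [202. 147.  53.  57.] [635. 139.  60.]
scene data 0.58 [208. 143.  65.  62.] [ 593. -157.   58.]
scene mains 0.89 [243. 229.  65.  70.] [642. 148.  62.]
scene data_pad 0.67 [239. 154.  24.  17.] [ 550. -175.   63.]
scene mug 0.56 [345. 325.  35.  57.] [557. 443.   7.]
scene mug 0.49 [296. 168.  50.  45.] [398. -10.  20.]
scene marker 0.5 [256. 139.  34.  18.] [ 444. -226.   10.]
scene mouse 0.74 [189. 111.  34.  20.] [ 589. -419.   30.]
scene mouse 0.26 [219. 149.  49.  43.] [ 582. -159.   63.]
scene calculator 0.69 [296. 168.  53.  48.] [400.  -7.  20.]
0.9
```

View pics/top1.png

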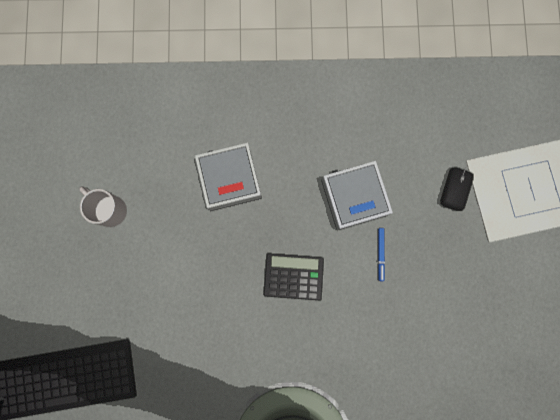

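View pics/scene1.png

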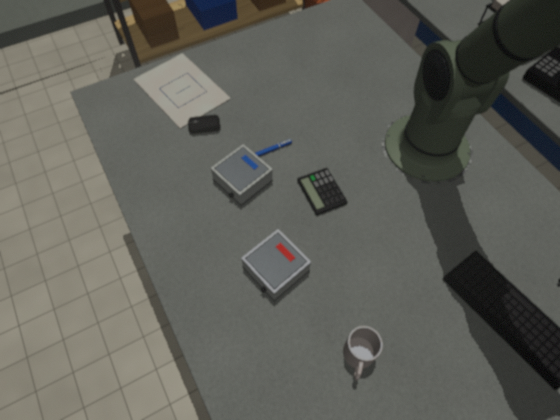

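The top view shows the blue-pad box at about (357,195) with its pad at (362,208). The red-pad box is at (228,177), the marker at (381,255) and the calculator at (293,277). Next I measure the pad and box precisely.

Run:
```python
from h import *
for n in ('top','scene'):
    p=snap(n); w=cloud(p); f=p['frame'].astype(int)
    m=(f[...,2]-f[...,0]>60)&(w[...,2]>50)&(w[...,2]<80)&(np.hypot(w[...,0]-550,w[...,1]+179)<60)
    q=w[m]; r=cv2.minAreaRect(q[:,:2].astype(np.float32)); print(n,'pad',m.sum(),np.nanmean(q,0).round(1),np.array(r[0]).round(1),np.array(r[1]).round(1),r[2])
    c,s=q[:,:2].mean(0),np.linalg.svd(q[:,:2]-q[:,:2].mean(0))[2][0]; print('hinge dir deg',np.degrees(np.arctan2(s[1],s[0])))
    m=(w[...,2]>45)&(w[...,2]<80)&(np.hypot(w[...,0]-585,w[...,1]+165)<130)
    q=w[m]; r=cv2.minAreaRect(q[:,:2].astype(np.float32)); print('box',m.sum(),np.nanmedian(q,0).round(1),np.array(r[0]).round(1),np.array(r[1]).round(1),r[2])
    C=np.array(r[0]); 
    y=np.radians(r[2]); y=(y+np.pi/4)%(np.pi/2)-np.pi/4
    print('yaw',np.degrees(y),'pad pred',C+(-33)*np.array([np.cos(y),np.sin(y)]))
```

```text
top pad 185 [ 551.7 -176.5   63.9] [ 551.7 -176.1] [17.5 58.7] 15.215484619140625
hinge dir deg -74.53202685517891
box 2982 [ 584.  -167.2   61.7] [ 584.4 -167.8] [130.7 131. ] 15.232966423034668
yaw 15.232966423034666 pad pred [ 552.54750074 -176.43011652]
scene pad 83 [ 552.  -176.5   63.9] [ 551.9 -177.2] [16.1 59.1] 15.045802116394043
hinge dir deg 104.48631134937513
box 1737 [ 586.4 -161.3   61.2] [ 583.3 -167.5] [132.8 135.3] 15.30990982055664
yaw 15.309909820556644 pad pred [ 551.43423432 -176.22286787]
```

Both cameras agree: pad at (552, -176.5, 64), yaw 15.2°, and the sizes match the description. I'll close the gripper and move above the pad.

Run:
```python
from h import *
from scipy.spatial.transform import Rotation as Ro
y=np.radians(15.2); best=None
j0=np.array(env.get_joint_pos())
for s in (1,-1):
    X=s*np.array([-np.sin(y),np.cos(y),0]);Z=np.array([0,0,-1.]);R=np.stack([X,np.cross(Z,X),Z],1)
    q=Ro.from_matrix(R).as_quat(); j=env.inverse_kinematics([552,-176.5,124],q)
    print(s,q,None if j is None else np.round(j,2))
    if j is not None and (best is None or abs(j-j0).max()<best[0]): best=(abs(np.array(j)-j0).max(),q)
q=best[1]; np.save('q.npy',q)
fingers.move_gripper(0.0,20)
env.move_ptp([552,-176.5,200],q); print(env.get_time())
env.movel([552,-176.5,108],speed=150)
print(env.get_time(),env.get_tool_pos(),env.get_ft_force(),env.get_grip_width())
snap('scene','s2.png');w=snap('wrist','w2.png')
```

```text
1 [0.60737584 0.79441462 0.         0.        ] [ 0.12  0.62  0.13  1.83 -0.11  0.7   2.15]
-1 [ 0.79441462 -0.60737584  0.         -0.        ] [-0.24  0.73  0.67  1.85 -0.62  0.79 -0.54]
4.775
5.5417 [ 552.29758996 -176.80978446  108.69677804] [ 0.82929698 -0.20813205  0.99054573] 0.0002806769122845493
```

```bash
python3 -c "
import cv2;a=cv2.imread('pics/s2.png')[90:250,140:350];b=cv2.imread('pics/w2.png')
cv2.imwrite('pics/c2.png',cv2.hconcat([cv2.resize(a,(394,300)),cv2.resize(b,(400,300))]))"
```

```text
(no output)
```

View pics/c2.png

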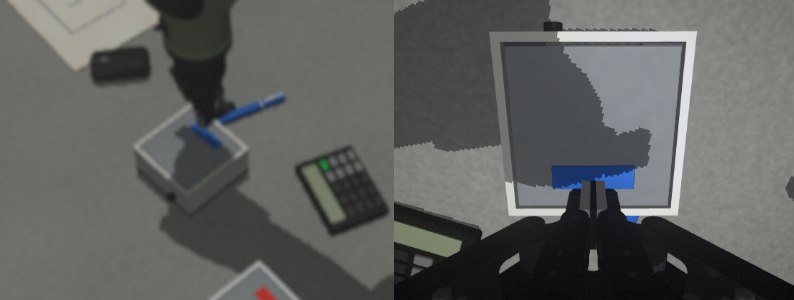

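The fingertips are lined up on the middle of the blue pad: in the wrist view the pad spans roughly x=552–634 and the fingers sit at 594. I'll descend in small steps and watch the force.

Run:
```python
from h import *
def fz(n=4):
    a=[]
    for _ in range(n): env.dwell(0.01); a.append(env.get_ft_force()[2])
    return np.mean(a)
env.dwell(0.2); f0=fz(10); z=108; t0=env.get_time(); print(f0)
while z>78:
    dz=2.5 if z>87 else 0.7
    z-=dz; env.movel([552,-176.5,z],speed=60)
    f=fz(); print(round(env.get_time(),2),round(z,1),np.round(env.get_tool_pos()[2],2),round(f-f0,2))
    if abs(f-f0)>1.6:break
```

```text
-0.11915823175493703
6.21 105.5 105.38 0.46
6.49 103.0 102.89 -0.14
6.78 100.5 100.41 0.01
7.06 98.0 97.9 0.25
7.34 95.5 95.41 -0.31
7.62 93.0 92.93 -0.09
7.91 90.5 90.42 0.12
8.19 88.0 87.93 0.24
8.47 85.5 85.4 0.45
8.76 84.8 84.81 0.36
9.04 84.1 84.09 -0.14
9.32 83.4 83.39 0.15
9.61 82.7 82.67 -0.26
9.89 82.0 81.97 0.08
10.18 81.3 81.33 0.51
10.46 80.6 80.65 2.02
```

Run:
```python
from h import *
q=np.load('q.npy')
def fz(n=5):
    a=[]
    for _ in range(n): env.dwell(0.01); a.append(env.get_ft_force()[2])
    return np.mean(a)
f0=-0.0
for z in (79.8,79.0,78.2,77.4,76.8,76.3):
    env.movel([552,-176.5,z],speed=40)
    f=fz(); zz=env.get_tool_pos()[2]; print(round(env.get_time(),2),z,np.round(zz,2),round(f-f0,2))
    if f-f0>6: break
y=np.radians(15.2); d=np.array([-np.cos(y),-np.sin(y)])
P=np.array([552,-176.5])
env.movel([*(P+d*70),160],speed=260)
print(env.get_time(),env.get_tool_pos())
env.movel([*(P+d*90),260],speed=250)
p=snap('scene','s3.png');w=cloud(p)
env.dwell(1.2)
p=snap('scene','s4.png');snap('top','t4.png');print(env.get_time(),env.get_ft_force())
a=cv2.imread('pics/s3.png')[90:250,140:350];b=cv2.imread('pics/s4.png')[90:250,140:350]
cv2.imwrite('pics/c4.png',cv2.hconcat([cv2.resize(a,(394,300)),cv2.resize(b,(394,300))]))
```

```text
10.75 79.8 79.8 2.4
11.04 79.0 79.0 2.01
11.33 78.2 78.18 2.18
11.62 77.4 77.4 3.25
11.92 76.8 76.79 3.24
12.21 76.3 76.35 4.47
12.775 [ 484.56379929 -194.37133651  160.07147431]
14.6833 [ 1.12690869 -0.53989188  0.0947338 ]
```

View pics/c4.png

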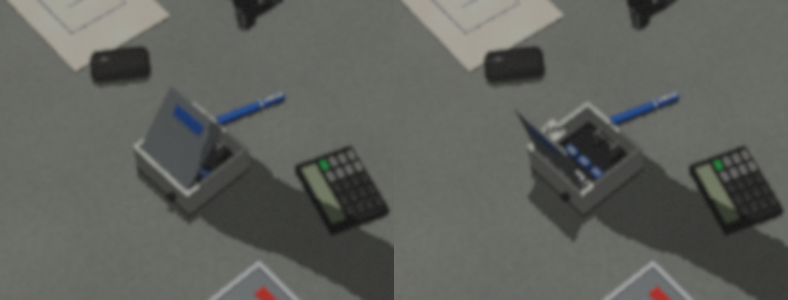

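View pics/t4.png

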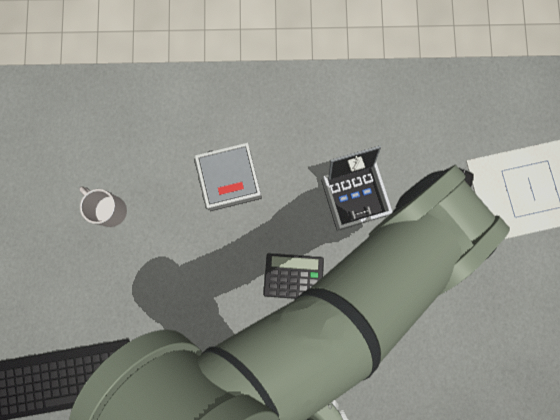

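The flap popped: it is mid-swing in the first scene frame and standing in the second, with the jacks visible at about (350,190) in the top view. I'll check its angle and that it holds, then hand in.

Run:
```python
from h import *
env.dwell(0.4)
for i in range(2):
    p=snap('scene');w=cloud(p)
    y=np.radians(15.2);c=np.array([584,-167.5]);r=w[...,:2]-c
    a=r[...,0]*np.cos(y)+r[...,1]*np.sin(y);b=-r[...,0]*np.sin(y)+r[...,1]*np.cos(y);z=w[...,2]
    m=(abs(b)<55)&(a>20)&(a<120)&(z>80)&(z<190)
    k=np.polyfit(z[m],a[m],1);print(env.get_time(),m.sum(),'top z',z[m].max(),'angle',np.pi/2+np.arctan(k[0]))
    env.dwell(0.3)
for k in ('mains','mug','marker','mouse','calculator'):
    for d in find_in(p,k)[:1]:
        l,t,A,B=d['box'];print(k,np.round(d['box']),np.round(w[int(t+B/2),int(l+A/2)]))
print(env.get_tool_pos(),env.get_time());
```

```text
15.1333 379 top z 178.39399129045268 angle 1.6456504872419329
15.4833 373 top z 176.67790770834736 angle 1.6470574684117727
mains [244. 230.  63.  69.] [640. 151.  58.]
mug [342. 326.  38.  57.] [560. 444.   8.]
marker [255. 139.  38.  19.] [ 445. -225.   11.]
mouse [189. 113.  34.  20.] [ 594. -408.   33.]
calculator [295. 168.  54.  50.] [402.  -4.  20.]
[ 465.13502222 -200.09363966  259.99719422] 16.0333
```

```bash
python3 -c "
from h import *
order.sign_off();print(env.get_time())"
```

```text
the job is handed in; nothing more can be done
the job is handed in; nothing more can be done
```

The data box is open. I pressed the blue pad once with the closed fingertips, about 4.5 mm deep with a peak of about 4.5 N. I then drew the hand up and towards the front, and the flap swung up by itself. I handed the job in just after 16 s on the clock.

**Flap:** It stayed standing in both late checks, 0.35 s apart. The top edge is about 177 mm above the desk. The depth image gave an angle of about 1.65 rad, slightly less than the stop at 1.75. I put that down to viewing the flap nearly edge-on, but did not confirm it.

**Everything else:** The red-pad box still looks shut. The mug, marker and calculator are within measurement noise of where they started. The mouse's two position readings differ by about 12 mm, but its outline in the picture moved only 2 pixels and the hand was never near it, so I take that as measurement noise. The hand was clear of everything, with the fingertips over 240 mm above the desk.

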